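# Count along the divider rail and push the tin into the third gap

### The arm

A 6-joint arm with a two-finger parallel gripper is mounted at the origin on the work surface. World frame = base frame: x ahead of the robot, y to its left, z up, the work surface at z = 0. Lengths are in m, angles in rad, forces in N, time in s.
With the tool pointing down it reaches from about 0.3 to 0.875 m from the base axis. Payload 6.4 kg.
Tool frame: the origin (TCP) lies at the very end of the fingers, on their centre line; the grasp point (between the pads) lies 19 mm behind it (ctrl.tcp_to_grasp is the distance from the TCP to the grasp point, in m); z points along the fingers, y is the direction in which the jaws open and shut (so a half turn about z gives the same grasp; the last joint's range is limited). The gripper opens to 85 mm and grips with 20 to 120 N. Pads are 22 mm wide; open, the fingers measure 114 mm over their backs; the gripper's body (76 mm by 85 mm) begins 54 mm behind the grasp point. The pads swing forward as they close: fully open they stand 13 mm farther back than shut.
Start: joints at [-1.346, 0.181, 1.607, -0, 1.354, -0.206], TCP at [0.24, -0.522, 0.231] pointing down, gripper open.
Joint ranges: [-2.99, 2.99], [-0.89, 2.07], [0.3, 2.58], [-1.14, 4.28], [0, 2.63], [-3.12, 3.12]. Speed limits (rad/s): [2.57, 2.57, 3.01, 3.14, 3.14, 3.14].

### API

Orientations are given as a unit quaternion [w, x, y, z].
In Python, from bench import ctrl gives the robot as it stands. The module is installed in compiled form; this text tells all that it offers.
- The arm moves only by the tool drive_tool, never from a script. Its argument "deltas" is a list of rows, each an object with "slide": the shift along the tool's x, y, z as a fraction of full scale, a list of three; "delta_rot": the turn, a rotation vector about the tool's x, y, z as a fraction of full scale, a list of three; "hand": the opening, from 0 (shut) to 1 (fully open). In form: [{"slide": [tx, ty, tz], "delta_rot": [wx, wy, wz], "hand": hand}, ...]. A call has exactly 5 rows; each row shifts and turns the commanded pose from where the row before left it, along the tool's axes as they then stand; what a row does not reach is not made up. Full scale, the value 1, is 50 mm for a shift and 180 degrees for a turn. A row lasts 1/8 s, in which the tool goes at most 62.5 mm and 10.7 degrees, less where a joint would pass 70% of its speed; a pose out of reach is approached as far as the arm can. A call with a number of a shift or a turn outside -1 to 1 is refused whole. A call with a gripper value outside its range is refused whole. The fingers move at their own pace and stop on an object; the grip force is fixed at half the most. Time passes only in rows, so rows that do not move let the fingers close, or fill a call up. It gives the time, the measured TCP pose, the force and the opening at its end, in the units of the state.
- ctrl.get_obs(): the state, without advancing time (a new reading comes with each control period).
- ctrl.camera(name): name is "scene" or "top"; returns a dict with "frame" (384x512x3 uint8, red, green, blue), "mtx" (3x3 intrinsics, pixels), "R" (3x3) and "t" (3): a world point X has camera coordinates R X + t. Camera axes: x right, y down, z forward; pixel columns grow to the right and rows downward; lengths in m; the calibration is good to about 2 mm. A picture is of the moment at which its call begins. There is no depth.
- ctrl.hand_in(): hands the job in, once; it reports no verdict.
The state is a dict: "time_s": time; "q": joint angles; "dq": joint speeds; "joint_efforts": joint torques, N m; "eef_pos": TCP position; "eef_rot": TCP orientation; "wrist_force": force on the tool from outside, world axes, zero at the start; "torque": the same for the moment, N m; "opening": opening from 0.0 (shut) to 1.0 (fully open).
Only numpy, scipy, OpenCV 4.12 (cv2) and the standard library are available. Lean on these libraries where they do the work, as an engineer would, in place of code of your own. Each camera call takes 0.05 s, during which the arm holds its last target.

### The job

Run one fingertip along the top of the rack's back rail from the end with the red post, touching the blue bands over the first, second and third gaps in that order and going no further. Then push the round steel tin across the shelf, without lifting it, into that third gap until no part of it sticks out past the front ends of the dividers. Leave the dispenser, the nail brush and the toothbrush case where they are, and finish clear of everything.

Things in the scene. Friction and masses are not known exactly. Their poses are not given: they have to be found in the camera images.
- rack: Fixed bamboo divider rack. Origin: centre of its underside; x runs from open front to back, y along it, z up. Seven dividers 4 mm thick, 30 mm high, x = -35 to 35 mm, make six gaps 51 mm wide centred at y = 137.5, 82.5, 27.5, -27.5, -82.5, -137.5 mm; no floor but the shelf, no roof, open in front (-x), a 50 mm high wall behind from x = 35 to 51 mm.
- rail_mid (a point): Middle of the rail, on its top: the rail is the flat top of the rack's back wall, 16 mm wide, 334 mm long along the rack's y, rigid, 50 mm above the shelf; it lies at x = 43 mm in the rack's frame.
- red_post: Fixed round red post, 24 mm head, 60 mm high, at one end of the rack (rack x = 43 mm, y = +182 or -182 mm): it marks the end from which the gaps are counted. A like white post stands at the other end. Origin: centre of its foot.
- white_post: Fixed round white post, as the red one, at the other end of the rack. Origin: centre of its foot.
- tin: Closed round stainless steel tin, 44 mm diameter, 22 mm high, about 45 g, lying flat and loose on the shelf in front of the rack; slides easily. Origin: centre of its underside, z up.
- dispenser: Empty clear plastic foaming dispenser with white push top, 58 mm diameter, 150 mm tall, light, loose: to be left alone. Origin: centre of its underside, z up.
- nail_brush: Wooden-handled nail brush lying bristles down, about 137 x 38 x 32 mm, loose: to be left alone. Origin: underside, centre of the bristle block; the handle points along its -x; z up.
- brush_case: Clear-lidded, white-bottomed hinged travel case, snapped shut, with a yellow toothbrush in it, 205 (along its x) x 32 x 22 mm, loose, lying behind the rack: to be left alone. Origin: centre of its underside, z up.
- band_a: Blue band of the rail over the gap at rack y = 137.5 mm, 28 mm long along the rail, 16 mm wide, flush with the rail's wooden parts. Origin: centre of its underside, its top (the rail's top) is 8 mm higher.
- band_b: Blue band of the rail over the gap at rack y = 82.5 mm, 28 mm long along the rail, 16 mm wide, flush with the rail's wooden parts. Origin: centre of its underside, its top (the rail's top) is 8 mm higher.
- band_c: Blue band of the rail over the gap at rack y = 27.5 mm, 28 mm long along the rail, 16 mm wide, flush with the rail's wooden parts. Origin: centre of its underside, its top (the rail's top) is 8 mm higher.
- band_d: Blue band of the rail over the gap at rack y = -27.5 mm, 28 mm long along the rail, 16 mm wide, flush with the rail's wooden parts. Origin: centre of its underside, its top (the rail's top) is 8 mm higher.
- band_e: Blue band of the rail over the gap at rack y = -82.5 mm, 28 mm long along the rail, 16 mm wide, flush with the rail's wooden parts. Origin: centre of its underside, its top (the rail's top) is 8 mm higher.
- band_f: Blue band of the rail over the gap at rack y = -137.5 mm, 28 mm long along the rail, 16 mm wide, flush with the rail's wooden parts. Origin: centre of its underside, its top (the rail's top) is 8 mm higher.
Mind the look-alikes: they are no part of the job. There is more than one size of the tin; the one meant has the size given above.

How it is judged:
On the way, in this order (a step that is already met when the one before it is completed fails the run):
1. a fingertip touches the rail's blue band over the first gap from the red post (((y of red_post in the frame of rack above 0 m and contact force between the fingers and band_a above 0.3 N) or (y of red_post in the frame of rack below 0 m and contact force between the fingers and band_f above 0.3 N))), for 0.05 s.
2. then the band over the second gap (((y of red_post in the frame of rack above 0 m and contact force between the fingers and band_b above 0.3 N) or (y of red_post in the frame of rack below 0 m and contact force between the fingers and band_e above 0.3 N))), for 0.05 s.
3. then the band over the third gap (((y of red_post in the frame of rack above 0 m and contact force between the fingers and band_c above 0.3 N) or (y of red_post in the frame of rack below 0 m and contact force between the fingers and band_d above 0.3 N))), for 0.05 s.
4. then the tin is pushed into the third gap, flat on the shelf, not sticking out (((y of red_post in the frame of rack above 0 m and y of tin in the frame of rack between 0.0155 and 0.0395 m) or (y of red_post in the frame of rack below 0 m and y of tin in the frame of rack between -0.0395 and -0.0155 m)) and x of tin in the frame of rack between -0.0145 and 0.02 m and height (world z) of tin below 0.006 m and angle between tin's own z axis and vertical below 0.15 rad), for 0.2 s.
At the end, for the whole second after the job is handed in: The tin lies flat and at rest on the shelf in the third gap counted from the red post (within 12 mm of its centreline), its rim not more than 1.5 mm past the front ends of the dividers (all of step 4 and linear speed of tin below 0.02 m/s); the robot touches nothing.
It fails at once if the tin is lifted more than 8 mm or tipped more than 0.4 rad (height (world z) of tin above 0.008 m or angle between tin's own z axis and vertical above 0.4 rad).
It fails at once if a finger touches a blue band beyond the third gap ((y of red_post in the frame of rack above 0 m and (contact force between the fingers and band_d above 0.5 N or contact force between the fingers and band_e above 0.5 N or contact force between the fingers and band_f above 0.5 N)) or (y of red_post in the frame of rack below 0 m and (contact force between the fingers and band_a above 0.5 N or contact force between the fingers and band_b above 0.5 N or contact force between the fingers and band_c above 0.5 N))).
It fails at once if the dispenser is moved more than 15 mm or tipped (distance of dispenser from where it was at the start of the episode above 0.015 m or angle between dispenser's own z axis and vertical above 0.3 rad).
It fails at once if the nail brush is moved more than 15 mm or tipped (distance of nail_brush from where it was at the start of the episode above 0.015 m or angle between nail_brush's own z axis and vertical above 0.3 rad).
It fails at once if the toothbrush case is moved more than 15 mm or tipped (distance of brush_case from where it was at the start of the episode above 0.015 m or angle between brush_case's own z axis and vertical above 0.3 rad).
It also fails if it takes over 66 s, if anything falls off the work surface, if the arm or the gripper's body presses on something with over 40 N, if the wrist force passes 120 N, or if a joint passes its speed limit or range.

## Working session

There is one attempt and no reset: what is moved stays moved. The work goes in short steps, Python scripts to look and compute and a tool call to move; the robot and the scene stay as the last step left them, time stands still between calls to the robot, and variables do not carry over. Pictures are saved under pics/ and viewed, and the job is handed in when it is done.

Besides the shell and the picture viewer there is one more tool, called after "Request:" as name(argument=value, ...), one argument or row to a line, values as JSON. drive_tool: Moves the arm, as the interface text tells. Its arguments: {"type":"object","properties":{"deltas":{"type":"array","items":{"type":"object","properties":{"slide":{"type":"array","items":{"type":"number"}},"delta_rot":{"type":"array","items":{"type":"number"}},"hand":{"type":"number"}}}}},"required":["deltas"]}

```bash
mkdir -p pics; python3 - <<'E'
from bench import ctrl
import cv2, pickle
for n in("scene","top"):
    c=ctrl.camera(n); pickle.dump(c,open(n+"0.pkl","wb")); cv2.imwrite(f"pics/{n}0.png",cv2.resize(c["frame"][:,:,::-1],(800,600),interpolation=cv2.INTER_CUBIC))
    print(n,c["mtx"],c["R"],c["t"])
print(ctrl.get_obs())
E
```

```text
scene [[484.8882176    0.         257.50506242]
 [  0.         484.8882176  190.32712232]
 [  0.           0.           1.        ]] [[ 0.51858792  0.85502128 -0.00227502]
 [ 0.71349538 -0.43421271 -0.54989424]
 [-0.47115912  0.28354529 -0.8352312 ]] [-0.31610062 -0.38907306  1.42790487]
top [[352.94990684   0.         252.23508658]
 [  0.         352.94990684 193.10760908]
 [  0.           0.           1.        ]] [[ 0.19184993 -0.98140336  0.00640759]
 [-0.95832468 -0.18873857 -0.21445644]
 [ 0.21167763  0.0350029  -0.97671254]] [-0.09708224  0.59938981  0.96481295]
{'time_s': 0.1, 'q': array([-1.34632200e+00,  1.81466693e-01,  1.60789635e+00, -4.72242971e-06,
        1.35379690e+00, -2.06300876e-01]), 'dq': array([-1.45225619e-03, -1.97043520e-03, -4.22229191e-03, -8.20330227e-04,
       -4.60329019e-04,  3.82495316e-05]), 'joint_efforts': array([-2.93019521e-04, -4.45879340e+01, -3.52241707e+01, -3.77502092e-04,
        4.10179564e-03,  3.66894926e-05]), 'eef_pos': array([ 0.24000852, -0.52197508,  0.23047991]), 'eef_rot': array([-7.83591151e-04,  9.76893218e-01,  2.13726524e-01, -9.42601017e-06]), 'wrist_force': array([-0.03463894,  0.60579378, -0.10245802]), 'torque': array([ 0.01671044, -0.01882866,  0.01401953]), 'opening': 1.00044428779142}
```

View pics/scene0.png

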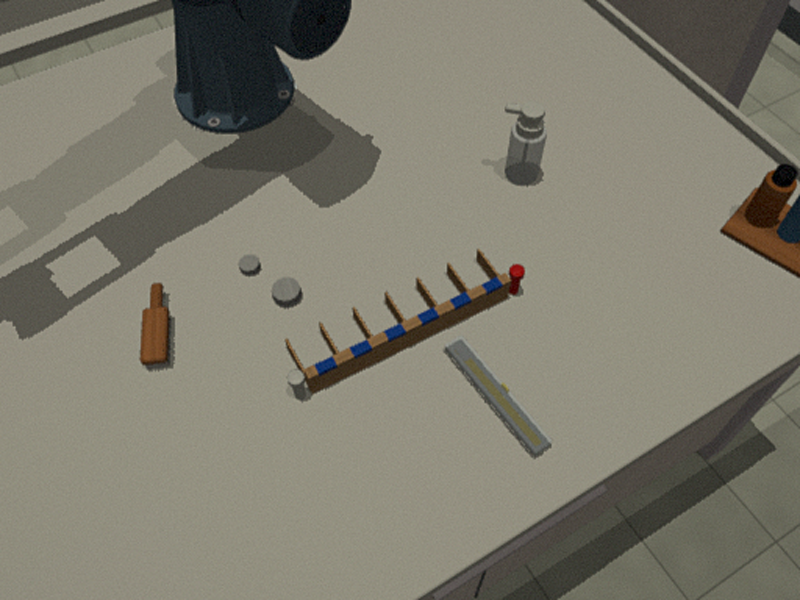

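View pics/top0.png

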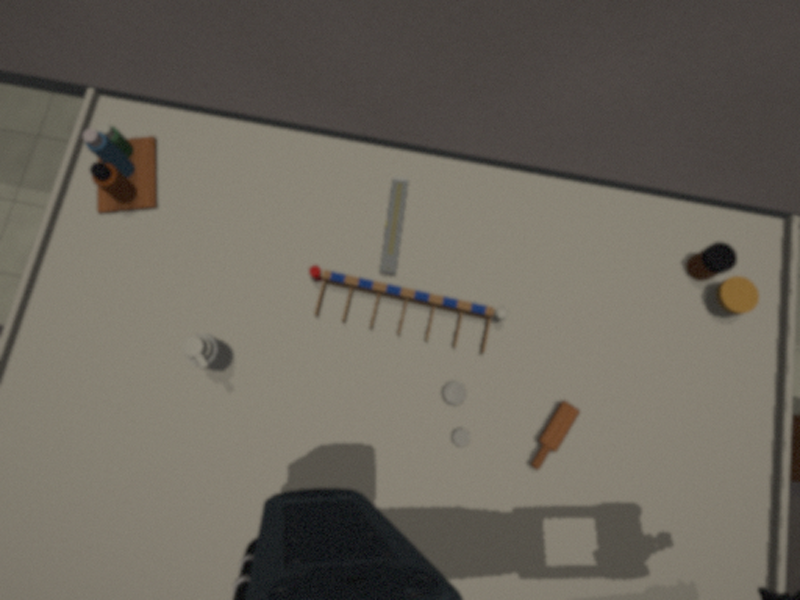

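Two candidate tins: the larger at scene (286,292) / top (454,393), and the smaller at scene (249,264) / top (460,437). The red post is at scene (516,275) and top (316,272). Next I'll measure the tins, posts and bands.

```bash
cat > h.py <<'E'
import numpy as np, cv2, pickle
def ray(c,u,v,z):
    M,R,t=c["mtx"],c["R"],np.asarray(c["t"]).ravel()
    p=cv2.undistortPoints(np.array([[[u,v]]],float),M,None).ravel()
    d=R.T@np.array([p[0],p[1],1]); o=-R.T@t
    return o+d*(z-o[2])/d[2]
def blobs(mask,mn=8):
    n,l,s,ce=cv2.connectedComponentsWithStats(mask.astype(np.uint8))
    return [(ce[i],s[i,4],l==i) for i in range(1,n) if s[i,4]>=mn]
E
python3 - <<'E'
from h import *
for n in("scene","top"):
    c=pickle.load(open(n+"0.pkl","rb")); f=c["frame"].astype(int); r,g,b=f[...,0],f[...,1],f[...,2]
    print(n)
    for ce,a,_ in blobs((b>r+40)&(b>g+40)): print(" blue",ce.round(1),a,ray(c,*ce,.05).round(4))
    for ce,a,_ in blobs((r>g+70)&(r>b+70)&(g<50)): print(" red",ce.round(1),a,ray(c,*ce,.055).round(4))
    # tins crops
    for (x,y) in ([(286,292),(249,264)] if n=="scene" else [(454,393),(460,437)]):
        u,v=int(x*.64),int(y*.64); k=22
        cr=c["frame"][v-k:v+k,u-k:u+k]
        cv2.imwrite(f"pics/tin_{n}_{x}.png",cv2.resize(cr[:,:,::-1],(440,440),interpolation=cv2.INTER_NEAREST))
        lab=cv2.cvtColor(cr,cv2.COLOR_RGB2LAB).astype(int)
        bg=np.median(lab[:6].reshape(-1,3),0); d=np.abs(lab-bg); print(n,x,bg, lab[k,k])
E
cd pics; python3 -c "
import cv2,numpy as np
a=[cv2.imread(f) for f in('tin_scene_286.png','tin_scene_249.png','tin_top_454.png','tin_top_460.png')]
cv2.imwrite('tins.png',cv2.resize(np.vstack([np.hstack(a[:2]),np.hstack(a[2:])]),(600,600)))"
```

```text
scene
 blue [314.5 182. ] 63 [0.6396 0.1362 0.05  ]
 blue [294.1 191.6] 67 [0.6374 0.0812 0.05  ]
 blue [273.6 201.6] 70 [0.6356 0.0267 0.05  ]
 blue [252.2 212. ] 71 [ 0.6341 -0.0285  0.05  ]
 blue [230.4 222.5] 74 [ 0.6322 -0.0832  0.05  ]
 blue [207.9 233.3] 77 [ 0.6303 -0.1381  0.05  ]
 red [330.4 172.9] 56 [0.6405 0.1803 0.055 ]
scene 286 [153. 126. 137.] [130 127 132]
scene 249 [153. 127. 137.] [127 126 134]
top
 blue [215.7 177.1] 13 [0.6372 0.1373 0.05  ]
 blue [233.7 181.1] 12 [0.6355 0.0821 0.05  ]
 blue [251.7 184.9] 10 [0.6344 0.0271 0.05  ]
 blue [269.4 189.1] 14 [ 0.6319 -0.0269  0.05  ]
 blue [287.5 193. ] 14 [ 0.6307 -0.0819  0.05  ]
 blue [305.7 197.1] 12 [ 0.6289 -0.1367  0.05  ]
 red [201.3 173.7] 22 [0.6378 0.1808 0.055 ]
top 454 [140. 128. 136.] [129 128 134]
top 460 [139. 128. 136.] [129 128 133]
```

View pics/tins.png

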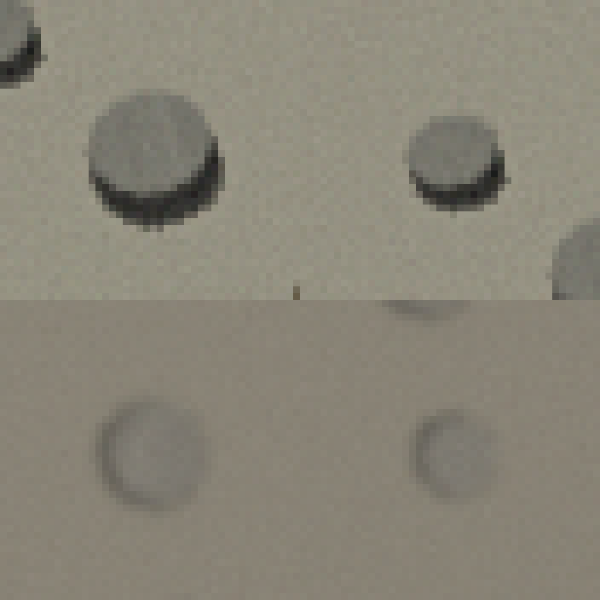

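The crops show a larger and a smaller tin. Next I'll measure the diameter of each tin's top face.

```bash
python3 - <<'E'
from h import *
c=pickle.load(open("scene0.pkl","rb"))
f=cv2.resize(c["frame"],None,fx=4,fy=4,interpolation=cv2.INTER_CUBIC)
g=cv2.GaussianBlur(f,(0,0),4)
L=g.mean(2)
for (x,y) in [(286,292),(249,264)]:
    u,v=int(x*.64*4),int(y*.64*4); 
    S=L[v-80:v+80,u-80:u+80]; hi=np.median(S[:20]); mid=S[70:80,75:85].mean(); print(hi,mid,S.min())
    m=(S<(hi+mid)/2)&(S>(mid+S.min())/2)
    m=cv2.morphologyEx(m.astype(np.uint8),cv2.MORPH_OPEN,np.ones((17,17)))
    B=[q for q in blobs(m,200)]
    for ce,a,mm in B:
        cn=max(cv2.findContours(mm.astype(np.uint8),0,1)[0],key=cv2.contourArea)
        e=cv2.fitEllipse(cn)
        P=(cn.reshape(-1,2)+[u-80,v-80]+.5)/4-.5
        for z in (.016,.022,.03):
            W=np.array([ray(c,*p,z)[:2] for p in P])*1000
            (cx,cy),(A,Bx),_=cv2.fitEllipse(W.astype(np.float32)); print(x,a,z,"c",cx,cy,"diam",A,Bx)
E
```

```text
141.0 116.39999999999996 47.333333333333336
286 3491 0.016 c 463.4837341308594 -122.42799377441406 diam 42.00138854980469 45.066917419433594
286 3491 0.022 c 467.54302978515625 -123.55765533447266 diam 41.73941421508789 44.785823822021484
286 3491 0.03 c 472.9554138183594 -125.06387329101562 diam 41.39011764526367 44.411033630371094
141.0 114.66666666666666 52.333333333333336
249 1775 0.016 c 388.60797119140625 -149.6911163330078 diam 29.805269241333008 34.32782745361328
249 1775 0.022 c 393.13427734375 -150.65072631835938 diam 29.619361877441406 34.11371612548828
249 1775 0.03 c 399.16937255859375 -151.9302215576172 diam 29.371498107910156 33.82823181152344
249 679 0.016 c 455.9183044433594 -134.32357788085938 diam 13.303289413452148 29.03782081604004
249 679 0.022 c 460.0247802734375 -135.37904357910156 diam 13.220314979553223 28.856714248657227
249 679 0.03 c 465.5000915527344 -136.7863311767578 diam 13.109681129455566 28.615217208862305
```

The larger tin's top face measures about 42–45 mm, so it is the one meant. The smaller is about 32 mm. Both views agree on the rack: rail_mid is at about (0.634, 0, 0.05), yaw is about −1.8°, and the red post is at its +y end. That makes the order bands a, b, c. Next I'll cross-check the tin and obstacles and write a planning helper.

```bash
cat >> h.py <<'E'
from scipy.spatial.transform import Rotation as Ro
YAW=-0.032; RO=np.array([.591,.0009])
def rack(p): 
    d=np.asarray(p)[:2]-RO; return np.array([np.cos(YAW)*d[0]+np.sin(YAW)*d[1],-np.sin(YAW)*d[0]+np.cos(YAW)*d[1]])
def world(x,y): return RO+np.array([np.cos(YAW)*x-np.sin(YAW)*y,np.sin(YAW)*x+np.cos(YAW)*y])
def tool_delta(o,dw):
    w,x,y,z=o["eef_rot"]; return Ro.from_quat([x,y,z,w]).inv().apply(dw)/.05
def heading(o):
    w,x,y,z=o["eef_rot"]; m=Ro.from_quat([x,y,z,w]).as_matrix(); return np.degrees(np.arctan2(m[1,0],m[0,0])),m[:,2]
E
python3 - <<'E'
from h import *
s=pickle.load(open("scene0.pkl","rb"));t=pickle.load(open("top0.pkl","rb"))
k=.64
print("tin top view",ray(t,(40+ 0)*0+456*k,393*k,.022), "disp foot",ray(s,524*k,172*k,0),"top", ray(t,222*k,356*k,0))
print("brush",[ray(s,u*k,v*k,.02).round(3) for u,v in((155,290),(155,360))],"case",[ray(s,u*k,v*k,.02).round(3) for u,v in((455,345),(540,445))])
for y in(137.5,82.5,27.5): print(world(.043,y/1000))
print("tin in rack",rack([.4675,-.1236]),world(-.09,.0275),world(0,.0275))
for n,y in (("a",1),): pass
E
```

```text
tin top view [ 0.46621536 -0.12627565  0.022     ] disp foot [0.44974071 0.34356698 0.        ] top [0.45042554 0.32994575 0.        ]
brush [array([ 0.366, -0.294,  0.02 ]), array([ 0.481, -0.338,  0.02 ])] case [array([0.685, 0.044, 0.02 ]), array([0.873, 0.056, 0.02 ])]
[0.63837723 0.13695384]
[0.63661754 0.081982  ]
[0.63485784 0.02701016]
tin in rack [-0.11945345 -0.12838759] [0.50192593 0.03126543] [0.59187985 0.02838592]
```

Request:
drive_tool(
  deltas=[
    {"slide": [0,0,0],"delta_rot": [0,0,-0.058],"hand": 0},
    {"slide": [0,0,0],"delta_rot": [0,0,-0.058],"hand": 0},
    {"slide": [0,0,0],"delta_rot": [0,0,-0.058],"hand": 0},
    {"slide": [0,0,0],"delta_rot": [0,0,-0.058],"hand": 0},
    {"slide": [0,0,0],"delta_rot": [0,0,-0.058],"hand": 0},
  ],
)

```text
time_s: 0.72
eef_pos: [0.24, -0.5221, 0.2307]
eef_rot: [-0.001, 0.781, 0.624, 0.0]
wrist_force: [-0.1, 0.5, 0.3]
opening: -0.003
```

```bash
cat > st.py <<'E'
import sys
from h import *
from bench import ctrl
o=ctrl.get_obs(); p=o["eef_pos"]
print("t",o["time_s"],"p",p.round(4),"rack",rack(p).round(4),"head",heading(o),"F",o["wrist_force"].round(2),"op",round(o["opening"],3),"q6",o["q"].round(2)[[0,5]])
if len(sys.argv)>3:
    tgt=np.array([float(a) for a in sys.argv[1:4]]); print("slide units to target",tool_delta(o,tgt-p).round(3))
E
python3 st.py 0.638 0.137 0.12
```

```text
t 0.725 p [ 0.24   -0.5221  0.2307] rack [-0.3341 -0.534 ] head (np.float64(77.22574135815287), array([-2.42127802e-04,  1.08674672e-03, -9.99999380e-01])) F [-0.07  0.48  0.27] op -0.003 q6 [-1.35 -1.12]
slide units to target [14.614  4.849  2.227]
```

Request:
drive_tool(
  deltas=[
    {"slide": [0.97,0.32,0],"delta_rot": [0,0,0],"hand": 0},
    {"slide": [0.97,0.32,0],"delta_rot": [0,0,0],"hand": 0},
    {"slide": [0.97,0.32,0],"delta_rot": [0,0,0],"hand": 0},
    {"slide": [0.97,0.32,0],"delta_rot": [0,0,0],"hand": 0},
    {"slide": [0.97,0.32,0],"delta_rot": [0,0,0],"hand": 0},
  ],
)

```text
time_s: 1.35
eef_pos: [0.3736, -0.3028, 0.231]
eef_rot: [-0.0, 0.783, 0.622, 0.0]
wrist_force: [0.9, -0.8, 0.2]
opening: -0.0
```

Request:
drive_tool(
  deltas=[
    {"slide": [0.97,0.32,0],"delta_rot": [0,0,0],"hand": 0},
    {"slide": [0.97,0.32,0],"delta_rot": [0,0,0],"hand": 0},
    {"slide": [0.97,0.32,0],"delta_rot": [0,0,0],"hand": 0},
    {"slide": [0.97,0.32,0],"delta_rot": [0,0,0],"hand": 0},
    {"slide": [0.97,0.32,0],"delta_rot": [0,0,0],"hand": 0},
  ],
)

```text
time_s: 1.98
eef_pos: [0.5065, -0.0848, 0.231]
eef_rot: [-0.0, 0.783, 0.622, -0.0]
wrist_force: [0.9, -0.8, -0.1]
opening: 0.0
```

Request:
drive_tool(
  deltas=[
    {"slide": [0.97,0.32,0],"delta_rot": [0,0,0],"hand": 0},
    {"slide": [0.97,0.32,0],"delta_rot": [0,0,0],"hand": 0},
    {"slide": [0.97,0.32,0],"delta_rot": [0,0,0],"hand": 0},
    {"slide": [0,0,0],"delta_rot": [0,0,-0.058],"hand": 0},
    {"slide": [0,0,0],"delta_rot": [0,0,0],"hand": 0},
  ],
)

```text
time_s: 2.6
eef_pos: [0.5855, 0.045, 0.2306]
eef_rot: [-0.0, 0.723, 0.69, -0.0]
wrist_force: [-0.4, 0.1, -0.4]
opening: 0.001
```

```bash
python3 st.py 0.638 0.137 0.06
```

```text
t 2.6 p [0.5855 0.045  0.2306] rack [-0.0069  0.0439] head (np.float64(87.31520410727735), array([-1.36123288e-03,  2.87911594e-05, -9.99999073e-01])) F [-0.4   0.14 -0.41] op 0.001 q6 [-0.13 -0.08]
slide units to target [1.887 0.967 3.41 ]
```

Request:
drive_tool(
  deltas=[
    {"slide": [0.47,0.24,0],"delta_rot": [0,0,0],"hand": 0},
    {"slide": [0.47,0.24,0],"delta_rot": [0,0,0],"hand": 0},
    {"slide": [0.47,0.24,0.8],"delta_rot": [0,0,-0.005],"hand": 0},
    {"slide": [0.47,0.24,0.8],"delta_rot": [0,0,0],"hand": 0},
    {"slide": [0,0,0.8],"delta_rot": [0,0,0],"hand": 0},
  ],
)

```text
time_s: 3.22
eef_pos: [0.6381, 0.1369, 0.11]
eef_rot: [0.0, 0.719, 0.695, 0.0]
wrist_force: [0.2, -0.3, -0.1]
opening: -0.0
```

Request:
drive_tool(
  deltas=[
    {"slide": [0,0,0.5],"delta_rot": [0,0,0],"hand": 0},
    {"slide": [0,0,0.3],"delta_rot": [0,0,0],"hand": 0},
    {"slide": [0,0,0],"delta_rot": [0,0,0],"hand": 0},
    {"slide": [0,0,0],"delta_rot": [0,0,0],"hand": 0},
    {"slide": [0,0,0],"delta_rot": [0,0,0],"hand": 0},
  ],
)

```text
time_s: 3.85
eef_pos: [0.6388, 0.1362, 0.0729]
eef_rot: [0.001, 0.718, 0.696, 0.001]
wrist_force: [0.1, 0.6, 0.8]
opening: -0.001
```

```bash
python3 st.py 0.638 0.137 0.051
python3 - <<'E'
from bench import ctrl
import cv2,pickle
c=ctrl.camera("scene"); pickle.dump(c,open("scene1.pkl","wb")); cv2.imwrite("pics/s1.png",cv2.resize(c["frame"][90:250,150:370,::-1],(770,560),interpolation=cv2.INTER_CUBIC))
E
```

```text
t 3.85 p [0.6388 0.1362 0.0729] rack [0.0435 0.1367] head (np.float64(88.1885398983733), array([ 2.65860324e-03,  1.14940382e-04, -9.99996459e-01])) F [0.13 0.65 0.84] op -0.001 q6 [0.03 0.06]
slide units to target [ 0.016 -0.018  0.439]
```

View pics/s1.png

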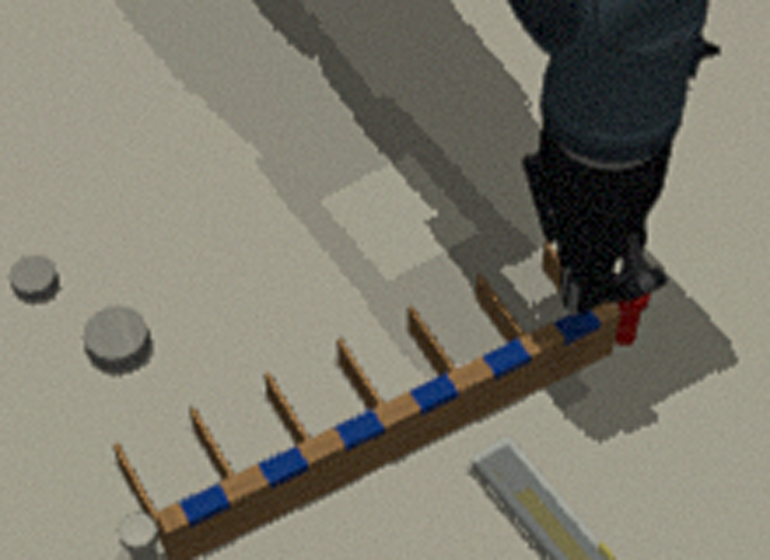

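The shut fingers hang over the first band, at about (578,300) in the crop, and are clear of the red post at (630,315). I'll descend gently.

Request:
drive_tool(
  deltas=[
    {"slide": [0,0,0.2],"delta_rot": [0,0,0],"hand": 0},
    {"slide": [0,0,0.18],"delta_rot": [0,0,0],"hand": 0},
    {"slide": [0,0,0.02],"delta_rot": [0,0,0],"hand": 0},
    {"slide": [0,0,0.02],"delta_rot": [0,0,0],"hand": 0},
    {"slide": [0,0,0],"delta_rot": [0,0,0],"hand": 0},
  ],
)

```text
time_s: 4.53
eef_pos: [0.6378, 0.1362, 0.0503]
eef_rot: [0.0, 0.718, 0.696, 0.0]
wrist_force: [-0.8, -0.2, 0.3]
opening: -0.003
```

Request:
drive_tool(
  deltas=[
    {"slide": [0,0,0.02],"delta_rot": [0,0,0],"hand": 0},
    {"slide": [0,0,0.02],"delta_rot": [0,0,0],"hand": 0},
    {"slide": [0,0,0],"delta_rot": [0,0,0],"hand": 0},
    {"slide": [0,0,0],"delta_rot": [0,0,0],"hand": 0},
    {"slide": [0,0,0],"delta_rot": [0,0,0],"hand": 0},
  ],
)

```text
time_s: 5.15
eef_pos: [0.638, 0.1363, 0.0501]
eef_rot: [0.0, 0.718, 0.696, 0.0]
wrist_force: [-4.7, -1.0, 11.4]
opening: 0.001
```

Contact is made at 11 N. I'll slide along −tool x, towards rack −y.

Request:
drive_tool(
  deltas=[
    {"slide": [-0.1,0,0],"delta_rot": [0,0,0],"hand": 0},
    {"slide": [-0.15,0,0],"delta_rot": [0,0,0],"hand": 0},
    {"slide": [-0.15,0,0],"delta_rot": [0,0,0],"hand": 0},
    {"slide": [-0.15,0,0],"delta_rot": [0,0,0],"hand": 0},
    {"slide": [-0.15,0,0],"delta_rot": [0,0,0],"hand": 0},
  ],
)

```text
time_s: 5.78
eef_pos: [0.6382, 0.1025, 0.0501]
eef_rot: [0.001, 0.718, 0.696, 0.002]
wrist_force: [-0.2, 4.1, 6.2]
opening: -0.003
```

```bash
python3 st.py
```

```text
t 5.775 p [0.6382 0.1025 0.0501] rack [0.0439 0.1031] head (np.float64(88.23554887555773), array([ 0.00376118,  0.00206472, -0.9999908 ])) F [-0.2   4.06  6.16] op -0.003 q6 [-0.03  0.  ]
```

Request:
drive_tool(
  deltas=[
    {"slide": [-0.15,0,0.01],"delta_rot": [0,0,0],"hand": 0},
    {"slide": [-0.15,0,0],"delta_rot": [0,0,0],"hand": 0},
    {"slide": [-0.1,0,0],"delta_rot": [0,0,0],"hand": 0},
    {"slide": [-0.1,0,0],"delta_rot": [0,0,0],"hand": 0},
    {"slide": [-0.1,0,0],"delta_rot": [0,0,0],"hand": 0},
  ],
)

```text
time_s: 6.4
eef_pos: [0.6377, 0.073, 0.05]
eef_rot: [0.001, 0.718, 0.696, 0.003]
wrist_force: [-0.7, 7.8, 9.3]
opening: -0.002
```

```bash
python3 st.py
```

```text
t 6.4 p [0.6377 0.073  0.05  ] rack [0.0444 0.0735] head (np.float64(88.2325311642112), array([ 0.00468391,  0.00250567, -0.99998589])) F [-0.66  7.77  9.26] op -0.002 q6 [-0.07 -0.04]
```

Request:
drive_tool(
  deltas=[
    {"slide": [-0.15,0.01,0.005],"delta_rot": [0,0,0],"hand": 0},
    {"slide": [-0.15,0.01,0],"delta_rot": [0,0,0],"hand": 0},
    {"slide": [-0.15,0,0],"delta_rot": [0,0,0],"hand": 0},
    {"slide": [-0.15,0,0],"delta_rot": [0,0,0],"hand": 0},
    {"slide": [-0.15,0,0],"delta_rot": [0,0,0],"hand": 0},
  ],
)

```text
time_s: 7.02
eef_pos: [0.6378, 0.0356, 0.0501]
eef_rot: [0.001, 0.718, 0.696, 0.003]
wrist_force: [-0.2, 8.1, 9.7]
opening: -0.0
```

```bash
python3 st.py
```

```text
t 7.025 p [0.6378 0.0356 0.0501] rack [0.0456 0.0362] head (np.float64(88.24040884470787), array([ 0.00506949,  0.00264348, -0.99998366])) F [-0.2   8.13  9.7 ] op -0.0 q6 [-0.13 -0.1 ]
```

Request:
drive_tool(
  deltas=[
    {"slide": [-0.08,0,0.005],"delta_rot": [0,0,0],"hand": 0},
    {"slide": [-0.04,0,0],"delta_rot": [0,0,0],"hand": 0},
    {"slide": [0,0,0],"delta_rot": [0,0,0],"hand": 0},
    {"slide": [0,0,0],"delta_rot": [0,0,0],"hand": 0},
    {"slide": [0,0,0],"delta_rot": [0,0,0],"hand": 0},
  ],
)

```text
time_s: 7.65
eef_pos: [0.6378, 0.0295, 0.0501]
eef_rot: [0.001, 0.718, 0.696, 0.003]
wrist_force: [-0.1, 6.7, 11.3]
opening: -0.001
```

```bash
python3 st.py
```

```text
t 7.65 p [0.6378 0.0295 0.0501] rack [0.0458 0.03  ] head (np.float64(88.23472705034226), array([ 0.00539629,  0.00210379, -0.99998323])) F [-0.07  6.68 11.25] op -0.001 q6 [-0.14 -0.11]
```

Request:
drive_tool(
  deltas=[
    {"slide": [0,0,-0.4],"delta_rot": [0,0,0],"hand": 0.3},
    {"slide": [0,0,-0.8],"delta_rot": [0,0,0],"hand": 0.3},
    {"slide": [0,0,-0.8],"delta_rot": [0,0,0],"hand": 0.3},
    {"slide": [0,0,0],"delta_rot": [0,0,0],"hand": 0.3},
    {"slide": [0,0,0],"delta_rot": [0,0,0],"hand": 0.3},
  ],
)

```text
time_s: 8.28
eef_pos: [0.6351, 0.0276, 0.1474]
eef_rot: [0.0, 0.718, 0.696, -0.0]
wrist_force: [-0.2, 0.4, -0.3]
opening: 0.3
```

```bash
python3 st.py .452 -.197 .148
python3 - <<'E'
from bench import ctrl
import cv2
c=ctrl.camera("scene");  cv2.imwrite("pics/s2.png",cv2.resize(c["frame"][60:270,80:360,::-1],(800,600),interpolation=cv2.INTER_CUBIC))
E
```

```text
t 8.275 p [0.6351 0.0276 0.1474] rack [0.0432 0.0281] head (np.float64(88.20821314091214), array([-1.47909883e-04, -2.02441795e-04, -9.99999969e-01])) F [-0.23  0.35 -0.26] op 0.3 q6 [-0.14 -0.11]
slide units to target [-4.603 -3.52  -0.011]
```

View pics/s2.png

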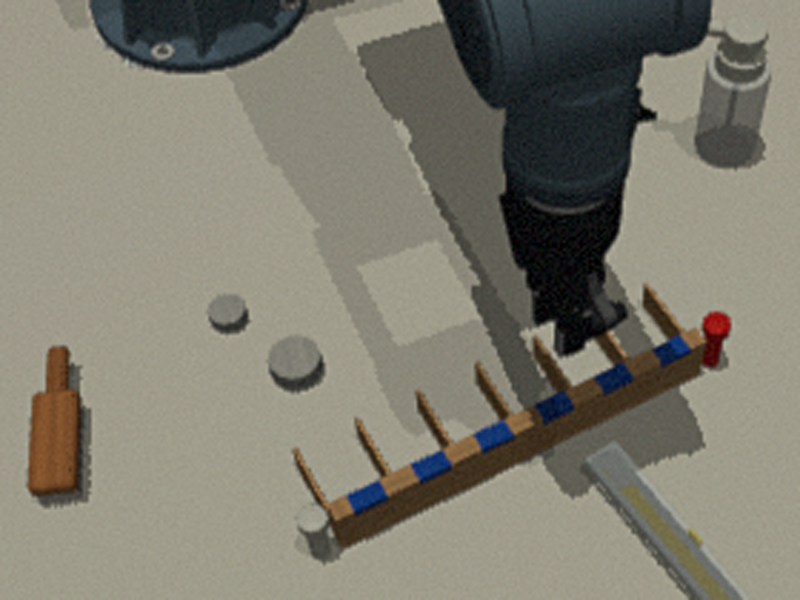

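The rail run is done, ending on band c at rack y = 30 mm. Nothing else has moved: the dispenser is at (735,100) and the brush at (58,430). Next I'll go behind the tin on its −y side with the fingers as a 25 mm fork.

```bash
python3 st.py .4654 -.178 .06
```

```text
t 8.325 p [0.6346 0.0277 0.1464] rack [0.0427 0.0281] head (np.float64(88.21495089085572), array([-1.78733112e-03,  7.12804501e-05, -9.99998400e-01])) F [-0.01 -0.38 -0.14] op 0.303 q6 [-0.14 -0.11]
slide units to target [-4.217 -3.251  1.734]
```

Request:
drive_tool(
  deltas=[
    {"slide": [-0.84,-0.65,0],"delta_rot": [0,0,0],"hand": 0.3},
    {"slide": [-0.84,-0.65,0],"delta_rot": [0,0,0],"hand": 0.3},
    {"slide": [-0.84,-0.65,0],"delta_rot": [0,0,0],"hand": 0.3},
    {"slide": [-0.84,-0.65,0],"delta_rot": [0,0,0],"hand": 0.3},
    {"slide": [-0.86,-0.65,0],"delta_rot": [0,0,0],"hand": 0.3},
  ],
)

```text
time_s: 8.95
eef_pos: [0.4643, -0.1786, 0.1459]
eef_rot: [-0.001, 0.718, 0.696, -0.0]
wrist_force: [0.5, -0.3, 0.5]
opening: 0.298
```

Request:
drive_tool(
  deltas=[
    {"slide": [0,0,0.8],"delta_rot": [0,0,0],"hand": 0.3},
    {"slide": [0,0,0.8],"delta_rot": [0,0,0],"hand": 0.3},
    {"slide": [0,0,0.5],"delta_rot": [0,0,0],"hand": 0.3},
    {"slide": [0,0,0],"delta_rot": [0,0,0],"hand": 0.3},
    {"slide": [0,0,0],"delta_rot": [0,0,0],"hand": 0.3},
  ],
)

```text
time_s: 9.57
eef_pos: [0.4666, -0.1782, 0.0426]
eef_rot: [-0.0, 0.718, 0.696, -0.0]
wrist_force: [-0.3, -0.2, -0.1]
opening: 0.3
```

```bash
python3 st.py .4654 -.176 .008
cat > pic.py <<'E'
import sys
from bench import ctrl
import cv2,pickle
c=ctrl.camera("scene"); pickle.dump(c,open("last.pkl","wb")); cv2.imwrite(f"pics/{sys.argv[1]}.png",cv2.resize(c["frame"][100:250,120:320,::-1],(800,600),interpolation=cv2.INTER_CUBIC))
E
python3 pic.py s3
```

```text
t 9.575 p [ 0.4666 -0.1782  0.0426] rack [-0.1187 -0.183 ] head (np.float64(88.2287592802144), array([-1.81751700e-04,  7.92980843e-05, -9.99999980e-01])) F [-0.33 -0.22 -0.14] op 0.3 q6 [-0.6  -0.57]
slide units to target [ 0.042 -0.024  0.691]
```

View pics/s3.png

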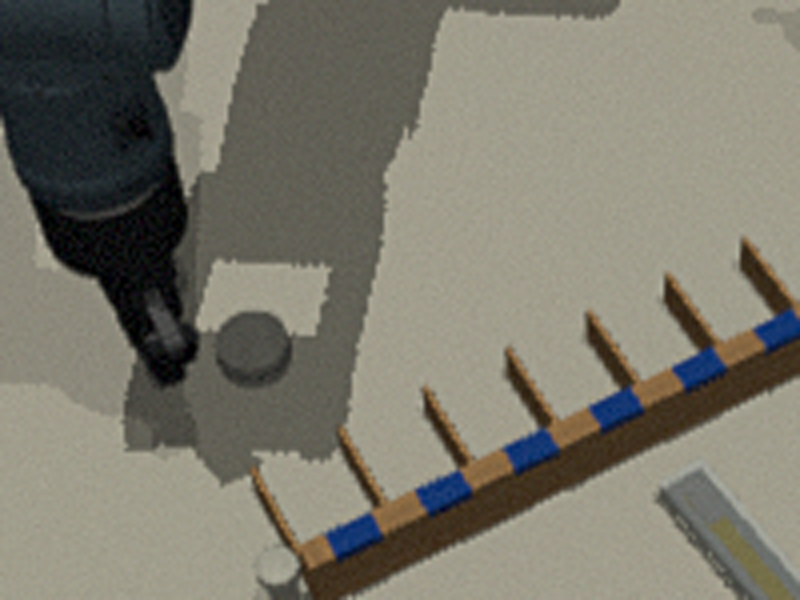

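Request:
drive_tool(
  deltas=[
    {"slide": [0,0,0.35],"delta_rot": [0,0,0],"hand": 0.3},
    {"slide": [0,0,0.34],"delta_rot": [0,0,0],"hand": 0.3},
    {"slide": [0,0,0],"delta_rot": [0,0,0],"hand": 0.3},
    {"slide": [0.1,0,0],"delta_rot": [0,0,0],"hand": 0.3},
    {"slide": [0.1,0,0],"delta_rot": [0,0,0],"hand": 0.3},
  ],
)

```text
time_s: 10.25
eef_pos: [0.467, -0.1679, 0.0081]
eef_rot: [0.0, 0.718, 0.696, 0.0]
wrist_force: [0.2, -0.2, -0.4]
opening: 0.303
```

Request:
drive_tool(
  deltas=[
    {"slide": [0.1,0,0],"delta_rot": [0,0,0],"hand": 0.3},
    {"slide": [0.1,0,0],"delta_rot": [0,0,0],"hand": 0.3},
    {"slide": [0.1,0,0],"delta_rot": [0,0,0],"hand": 0.3},
    {"slide": [0.1,0,0],"delta_rot": [0,0,0],"hand": 0.3},
    {"slide": [0.1,0,0],"delta_rot": [0,0,0],"hand": 0.3},
  ],
)

```text
time_s: 10.88
eef_pos: [0.4676, -0.1429, 0.0079]
eef_rot: [0.0, 0.718, 0.696, 0.0]
wrist_force: [-0.6, -0.7, 0.5]
opening: 0.3
```

```bash
python3 st.py; python3 pic.py s4
```

```text
t 10.875 p [ 0.4676 -0.1429  0.0079] rack [-0.1187 -0.1476] head (np.float64(88.2244066313905), array([ 1.79954865e-04, -1.85109613e-04, -9.99999967e-01])) F [-0.56 -0.72  0.52] op 0.3 q6 [-0.54 -0.51]
```

View pics/s4.png

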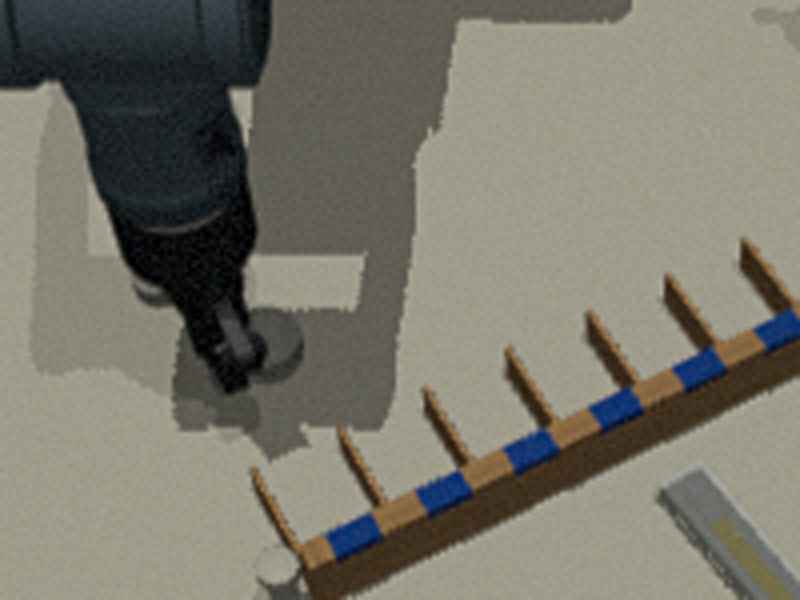

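The fork has met the tin: its right edge moved from 291 to 303 px. The small tin at (150,290) is untouched. I'll keep pushing along tool x.

Request:
drive_tool(
  deltas=[
    {"slide": [0.12,0,0],"delta_rot": [0,0,0],"hand": 0.3},
    {"slide": [0.13,0,0],"delta_rot": [0,0,0],"hand": 0.3},
    {"slide": [0.14,0,0],"delta_rot": [0,0,0],"hand": 0.3},
    {"slide": [0.14,0,0],"delta_rot": [0,0,0],"hand": 0.3},
    {"slide": [0.14,0,0],"delta_rot": [0,0,0],"hand": 0.3},
  ],
)

```text
time_s: 11.55
eef_pos: [0.4686, -0.1091, 0.0078]
eef_rot: [-0.0, 0.718, 0.696, 0.0]
wrist_force: [-0.0, -0.4, 0.1]
opening: 0.297
```

Request:
drive_tool(
  deltas=[
    {"slide": [0.14,0,0],"delta_rot": [0,0,0],"hand": 0.3},
    {"slide": [0.14,0,0],"delta_rot": [0,0,0],"hand": 0.3},
    {"slide": [0.14,0,0],"delta_rot": [0,0,0],"hand": 0.3},
    {"slide": [0.14,0,0],"delta_rot": [0,0,0],"hand": 0.3},
    {"slide": [0.14,0,0],"delta_rot": [0,0,0],"hand": 0.3},
  ],
)

```text
time_s: 12.18
eef_pos: [0.4697, -0.0742, 0.0078]
eef_rot: [-0.0, 0.718, 0.696, -0.0]
wrist_force: [0.2, -0.5, 0.1]
opening: 0.299
```

```bash
python3 st.py; python3 pic.py s5
```

```text
t 12.175 p [ 0.4697 -0.0742  0.0078] rack [-0.1189 -0.0789] head (np.float64(88.227166369283), array([-2.34578540e-05, -5.77584995e-06, -1.00000000e+00])) F [ 0.18 -0.54  0.13] op 0.299 q6 [-0.41 -0.38]
```

View pics/s5.png

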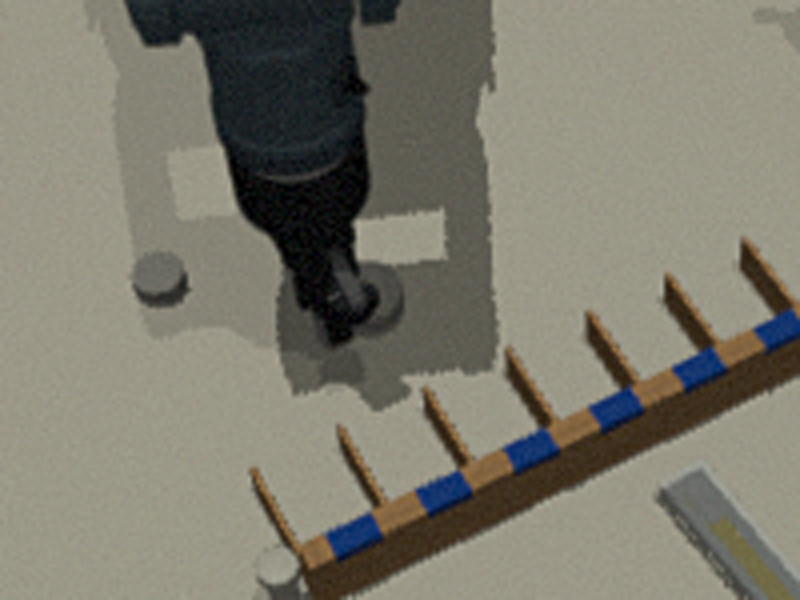

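The tin, at about (372,298), rides in the fork. About 78 mm remains.

Request:
drive_tool(
  deltas=[
    {"slide": [0.14,0,0],"delta_rot": [0,0,0],"hand": 0.3},
    {"slide": [0.14,0,0],"delta_rot": [0,0,0],"hand": 0.3},
    {"slide": [0.14,0,0],"delta_rot": [0,0,0],"hand": 0.3},
    {"slide": [0.14,0,0],"delta_rot": [0,0,0],"hand": 0.3},
    {"slide": [0.14,0,0],"delta_rot": [0,0,0],"hand": 0.3},
  ],
)

```text
time_s: 12.85
eef_pos: [0.4707, -0.0392, 0.0078]
eef_rot: [-0.0, 0.718, 0.696, -0.0]
wrist_force: [-0.7, -0.5, 0.1]
opening: 0.298
```

Request:
drive_tool(
  deltas=[
    {"slide": [0.14,0,0],"delta_rot": [0,0,0],"hand": 0.3},
    {"slide": [0.14,0,0],"delta_rot": [0,0,0],"hand": 0.3},
    {"slide": [0.14,0,0],"delta_rot": [0,0,0],"hand": 0.3},
    {"slide": [0.12,0,0],"delta_rot": [0,0,0],"hand": 0.3},
    {"slide": [0.1,0,0],"delta_rot": [0,0,0],"hand": 0.3},
  ],
)

```text
time_s: 13.48
eef_pos: [0.4717, -0.0073, 0.0078]
eef_rot: [0.0, 0.718, 0.696, -0.0]
wrist_force: [-0.1, -1.6, -0.0]
opening: 0.302
```

Request:
drive_tool(
  deltas=[
    {"slide": [0.08,0,0],"delta_rot": [0,0,0],"hand": 0.3},
    {"slide": [0.06,0,0],"delta_rot": [0,0,0],"hand": 0.3},
    {"slide": [0.04,0,0],"delta_rot": [0,0,0],"hand": 0.3},
    {"slide": [0.02,0,0],"delta_rot": [0,0,0],"hand": 0.3},
    {"slide": [0,0,0],"delta_rot": [0,0,0],"hand": 0.3},
  ],
)

```text
time_s: 14.1
eef_pos: [0.472, 0.0023, 0.0078]
eef_rot: [-0.0, 0.718, 0.696, 0.0]
wrist_force: [-0.0, -0.1, -0.0]
opening: 0.299
```

Request:
drive_tool(
  deltas=[
    {"slide": [-0.2,0,0],"delta_rot": [0,0,0],"hand": 0.3},
    {"slide": [-0.4,0,0],"delta_rot": [0,0,0],"hand": 0.3},
    {"slide": [-0.8,0,0],"delta_rot": [0,0,0],"hand": 0.3},
    {"slide": [0,0,-0.6],"delta_rot": [0,0,0],"hand": 0.3},
    {"slide": [0,0,-0.7],"delta_rot": [0,0,0],"hand": 0.3},
  ],
)

```text
time_s: 14.72
eef_pos: [0.4691, -0.0687, 0.0729]
eef_rot: [-0.001, 0.719, 0.695, -0.0]
wrist_force: [0.2, -0.5, 0.7]
opening: 0.299
```

```bash
python3 st.py; python3 pic.py s6
```

```text
t 14.725 p [ 0.4691 -0.0687  0.0729] rack [-0.1197 -0.0735] head (np.float64(88.12058065362385), array([-1.83326599e-03,  6.81255020e-04, -9.99998088e-01])) F [ 0.16 -0.46  0.71] op 0.299 q6 [-0.4  -0.36]
```

View pics/s6.png

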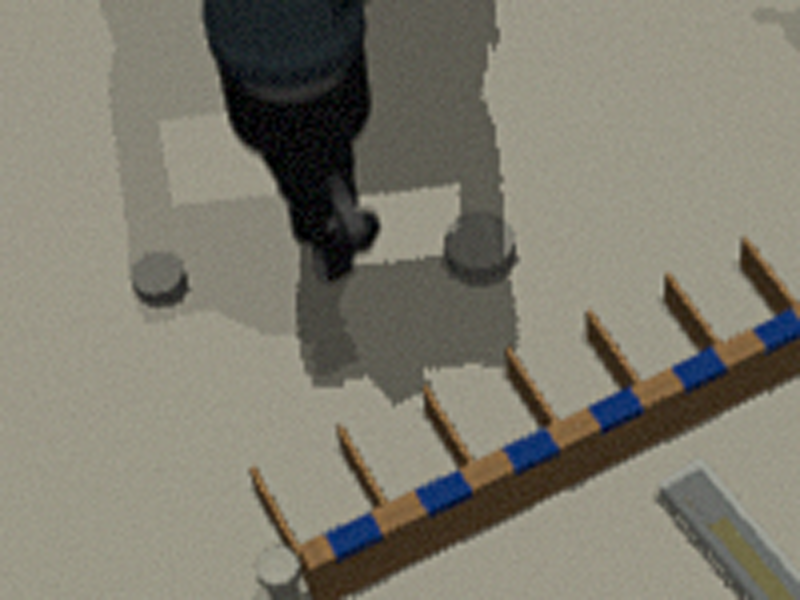

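```bash
python3 - <<'E'
from h import *
c=pickle.load(open("last.pkl","rb"))
for v in (242,245,248):
    p=ray(c,(480+.5)/4-.5+120,(v+.5)/4-.5+100,.022); print(p.round(4),rack(p).round(4))
E
```

```text
[0.476  0.0295 0.022 ] [-0.1158  0.025 ]
[0.478  0.0284 0.022 ] [-0.1138  0.0239]
[0.48   0.0272 0.022 ] [-0.1118  0.0228]
```

The tin is now in front of the third gap, at about (480,245), rack (−0.115, 0.025). I'll turn the fork 90° to push along rack +x.

Request:
drive_tool(
  deltas=[
    {"slide": [0,0,0],"delta_rot": [0,0,0.055],"hand": 0.3},
    {"slide": [0,0,0],"delta_rot": [0,0,0.055],"hand": 0.3},
    {"slide": [0,0,0],"delta_rot": [0,0,0.055],"hand": 0.3},
    {"slide": [0,0,0],"delta_rot": [0,0,0.055],"hand": 0.3},
    {"slide": [0,0,0],"delta_rot": [0,0,0.055],"hand": 0.3},
  ],
)

```text
time_s: 15.4
eef_pos: [0.4698, -0.0683, 0.0727]
eef_rot: [0.0, 0.944, 0.329, 0.0]
wrist_force: [-0.3, -0.7, -0.4]
opening: 0.3
```

Request:
drive_tool(
  deltas=[
    {"slide": [0,0,0],"delta_rot": [0,0,0.055],"hand": 0.3},
    {"slide": [0,0,0],"delta_rot": [0,0,0.055],"hand": 0.3},
    {"slide": [0,0,0],"delta_rot": [0,0,0.055],"hand": 0.3},
    {"slide": [0,0,0],"delta_rot": [0,0,0.055],"hand": 0.3},
    {"slide": [0,0,0],"delta_rot": [0,0,0.005],"hand": 0.3},
  ],
)

```text
time_s: 16.02
eef_pos: [0.4698, -0.0682, 0.0727]
eef_rot: [0.0, 1.0, -0.015, 0.0]
wrist_force: [0.4, -0.1, 0.0]
opening: 0.298
```

```bash
python3 -c "
from h import *;print(world(-.172,.0275))"; python3 st.py .4199 .0339 .073
```

```text
[0.41996791 0.03388898]
t 16.025 p [ 0.4698 -0.0682  0.0727] rack [-0.1189 -0.0729] head (np.float64(-1.7596510972263188), array([ 6.76696502e-05, -9.67515661e-05, -9.99999993e-01])) F [ 0.4  -0.12  0.  ] op 0.298 q6 [-0.39  1.21]
slide units to target [-1.06  -2.01  -0.006]
```

Request:
drive_tool(
  deltas=[
    {"slide": [-0.35,-0.5,0],"delta_rot": [0,0,0],"hand": 0.3},
    {"slide": [-0.35,-0.5,0],"delta_rot": [0,0,0],"hand": 0.3},
    {"slide": [-0.36,-0.5,0],"delta_rot": [0,0,0],"hand": 0.3},
    {"slide": [0,-0.5,0],"delta_rot": [0,0,0],"hand": 0.3},
    {"slide": [0,0,0.6],"delta_rot": [0,0,0],"hand": 0.3},
  ],
)

```text
time_s: 16.65
eef_pos: [0.4222, 0.0346, 0.0443]
eef_rot: [0.0, 1.0, -0.013, 0.003]
wrist_force: [0.4, -0.0, 0.3]
opening: 0.3
```

Request:
drive_tool(
  deltas=[
    {"slide": [0,0,0.5],"delta_rot": [0,0,0],"hand": 0.3},
    {"slide": [0,0,0.2],"delta_rot": [0,0,0],"hand": 0.3},
    {"slide": [0,0,0],"delta_rot": [0,0,0],"hand": 0.3},
    {"slide": [0,0,0],"delta_rot": [0,0,0],"hand": 0.3},
    {"slide": [0,0,0],"delta_rot": [0,0,0],"hand": 0.3},
  ],
)

```text
time_s: 17.27
eef_pos: [0.4208, 0.0337, 0.0086]
eef_rot: [0.0, 1.0, -0.015, 0.001]
wrist_force: [-0.1, 0.2, 0.7]
opening: 0.299
```

```bash
python3 st.py .4199 .0339 .008;python3 pic.py s7
```

```text
t 17.275 p [0.4208 0.0337 0.0086] rack [-0.1711  0.0273] head (np.float64(-1.763117331223967), array([ 1.77925101e-03, -3.46950542e-04, -9.99998357e-01])) F [-0.07  0.19  0.75] op 0.299 q6 [-0.2  1.4]
slide units to target [-0.019 -0.003  0.012]
```

View pics/s7.png

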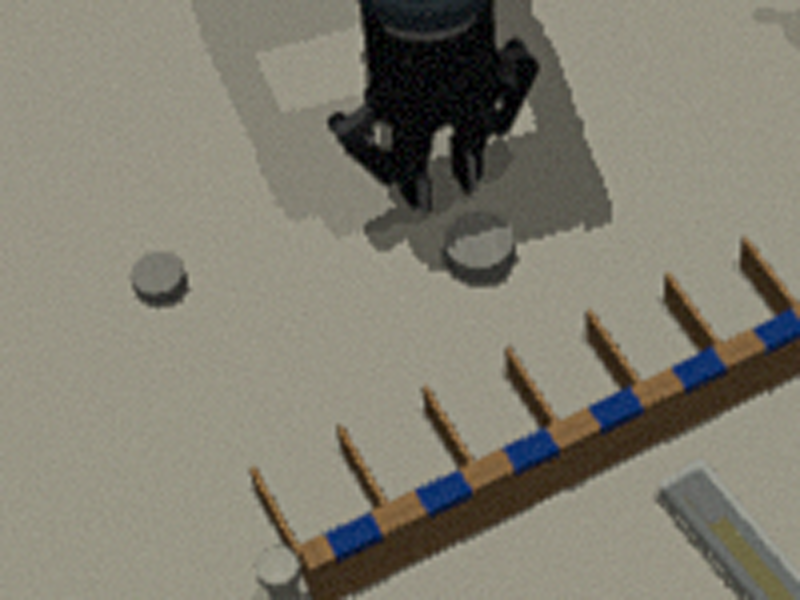

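Request:
drive_tool(
  deltas=[
    {"slide": [0.12,0,0],"delta_rot": [0,0,0],"hand": 0.3},
    {"slide": [0.1,0,0],"delta_rot": [0,0,0],"hand": 0.3},
    {"slide": [0.1,0,0],"delta_rot": [0,0,0],"hand": 0.3},
    {"slide": [0.1,0,0],"delta_rot": [0,0,0],"hand": 0.3},
    {"slide": [0.1,0,0],"delta_rot": [0,0,0],"hand": 0.3},
  ],
)

```text
time_s: 17.95
eef_pos: [0.4462, 0.0331, 0.0077]
eef_rot: [-0.0, 1.0, -0.015, -0.0]
wrist_force: [-0.6, 0.2, -0.3]
opening: 0.302
```

Request:
drive_tool(
  deltas=[
    {"slide": [0.12,0,0],"delta_rot": [0,0,0],"hand": 0.3},
    {"slide": [0.12,0,0],"delta_rot": [0,0,0],"hand": 0.3},
    {"slide": [0.12,0,0],"delta_rot": [0,0,0],"hand": 0.3},
    {"slide": [0.12,0,0],"delta_rot": [0,0,0],"hand": 0.3},
    {"slide": [0.12,0,0],"delta_rot": [0,0,0],"hand": 0.3},
  ],
)

```text
time_s: 18.58
eef_pos: [0.4764, 0.0322, 0.0078]
eef_rot: [-0.0, 1.0, -0.016, 0.0]
wrist_force: [0.2, 0.4, -0.0]
opening: 0.304
```

```bash
python3 st.py ;python3 pic.py s8
```

```text
t 18.575 p [0.4764 0.0322 0.0078] rack [-0.1156  0.0276] head (np.float64(-1.7773110707336093), array([ 6.17249432e-06,  1.34907043e-05, -1.00000000e+00])) F [ 0.24  0.36 -0.  ] op 0.304 q6 [-0.18  1.42]
```

View pics/s8.png

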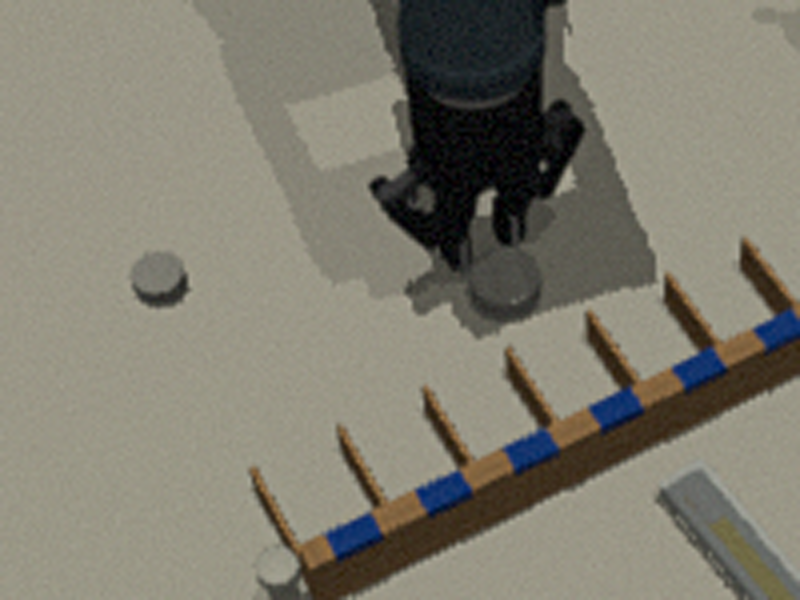

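The tin, at (505,280), is heading for the gap between the dividers at (508,350) and (590,315), which is the third from red.

Request:
drive_tool(
  deltas=[
    {"slide": [0.12,0,0],"delta_rot": [0,0,0],"hand": 0.3},
    {"slide": [0.12,0,0],"delta_rot": [0,0,0],"hand": 0.3},
    {"slide": [0.12,0,0],"delta_rot": [0,0,0],"hand": 0.3},
    {"slide": [0.08,0,0],"delta_rot": [0,0,0],"hand": 0.3},
    {"slide": [0.04,0,0],"delta_rot": [0,0,0],"hand": 0.3},
  ],
)

```text
time_s: 19.25
eef_pos: [0.5002, 0.0314, 0.0078]
eef_rot: [-0.0, 1.0, -0.015, 0.0]
wrist_force: [-1.0, -0.8, -0.3]
opening: 0.301
```

```bash
python3 st.py ;python3 pic.py s9
```

```text
t 19.25 p [0.5002 0.0314 0.0078] rack [-0.0917  0.0276] head (np.float64(-1.7759311960183628), array([ 6.94038422e-05,  1.91685425e-05, -9.99999997e-01])) F [-0.95 -0.83 -0.32] op 0.301 q6 [-0.17  1.43]
```

View pics/s9.png

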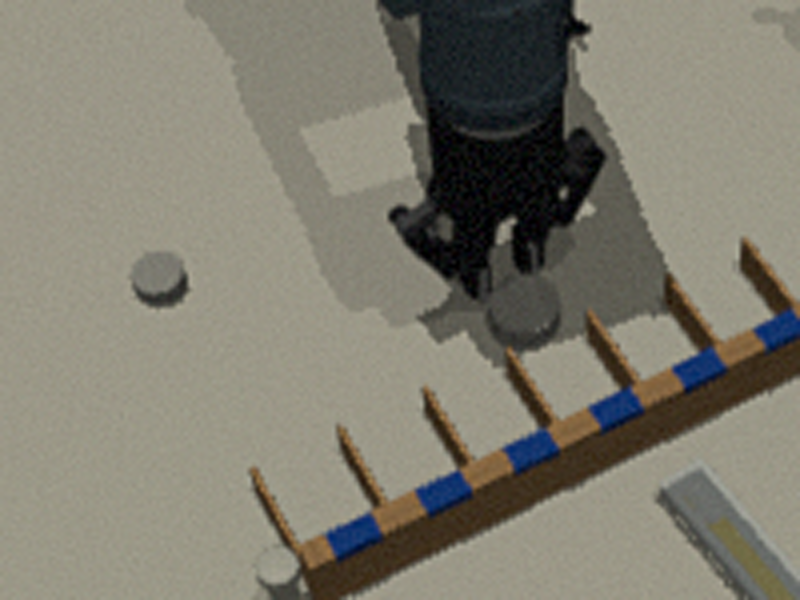

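```bash
python3 - <<'E'
from h import *
c=pickle.load(open("last.pkl","rb"))
f=lambda u,v,z: rack(ray(c,(u+.5)/4-.5+120,(v+.5)/4-.5+100,z)).round(4)
print("tin",f(523,307,.022),"L/R edges",f(487,310,.022),f(560,306,.022),"divs",f(509,349,.03),f(589,313,.03))
E
```

```text
tin [-0.0601  0.0244] L/R edges [-0.0688  0.0045] [-0.0497  0.0441] divs [-0.0328  0.    ] [-0.0319  0.0538]
```

The picked tin y is about 0.0245, against a gap centre of about 0.027. I'll bias the fork about 2 mm towards +y while advancing slowly.

Request:
drive_tool(
  deltas=[
    {"slide": [0.04,-0.02,0],"delta_rot": [0,0,0],"hand": 0.3},
    {"slide": [0.06,-0.02,0],"delta_rot": [0,0,0],"hand": 0.3},
    {"slide": [0.06,0,0],"delta_rot": [0,0,0],"hand": 0.3},
    {"slide": [0.06,0,0],"delta_rot": [0,0,0],"hand": 0.3},
    {"slide": [0.06,0,0],"delta_rot": [0,0,0],"hand": 0.3},
  ],
)

```text
time_s: 19.92
eef_pos: [0.5142, 0.033, 0.0078]
eef_rot: [-0.0, 1.0, -0.015, 0.0]
wrist_force: [0.1, -0.3, 0.3]
opening: 0.302
```

```bash
python3 st.py ;python3 pic.py s10
```

```text
t 19.925 p [0.5142 0.033  0.0078] rack [-0.0778  0.0297] head (np.float64(-1.7760641796855936), array([ 1.22466790e-05,  2.61543293e-05, -1.00000000e+00])) F [ 0.11 -0.27  0.33] op 0.302 q6 [-0.17  1.44]
```

View pics/s10.png

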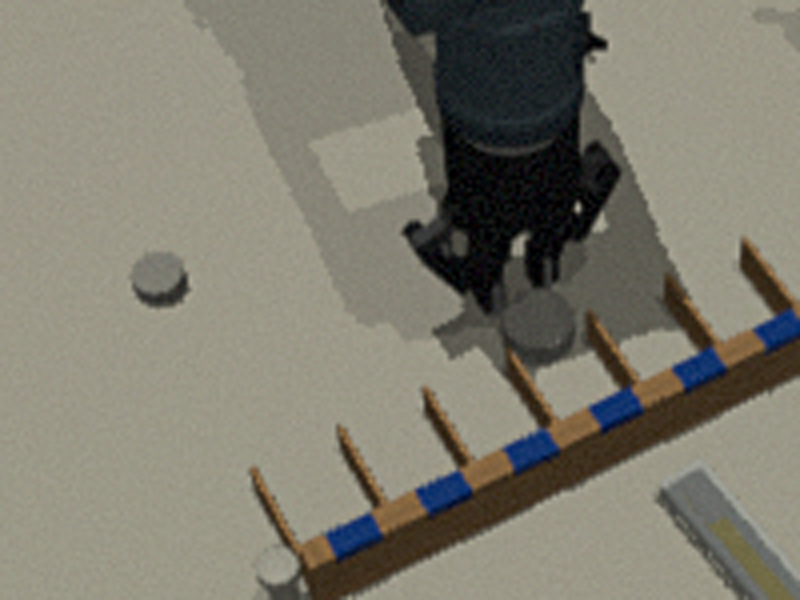

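The tin, at (539,322), is entering between the dividers. I'll continue.

Request:
drive_tool(
  deltas=[
    {"slide": [0.06,0,0],"delta_rot": [0,0,0],"hand": 0.3},
    {"slide": [0.08,0,0],"delta_rot": [0,0,0],"hand": 0.3},
    {"slide": [0.08,0,0],"delta_rot": [0,0,0],"hand": 0.3},
    {"slide": [0.08,0,0],"delta_rot": [0,0,0],"hand": 0.3},
    {"slide": [0.05,0,0],"delta_rot": [0,0,0],"hand": 0.3},
  ],
)

```text
time_s: 20.6
eef_pos: [0.5319, 0.0325, 0.0078]
eef_rot: [0.0, 1.0, -0.016, 0.0]
wrist_force: [-1.3, -0.0, -0.5]
opening: 0.299
```

```bash
python3 st.py ;python3 pic.py s11
```

```text
t 20.6 p [0.5319 0.0325 0.0078] rack [-0.0601  0.0296] head (np.float64(-1.7776462500583485), array([ 2.22935347e-04, -1.74888800e-05, -9.99999975e-01])) F [-1.29 -0.02 -0.5 ] op 0.299 q6 [-0.16  1.44]
```

View pics/s11.png

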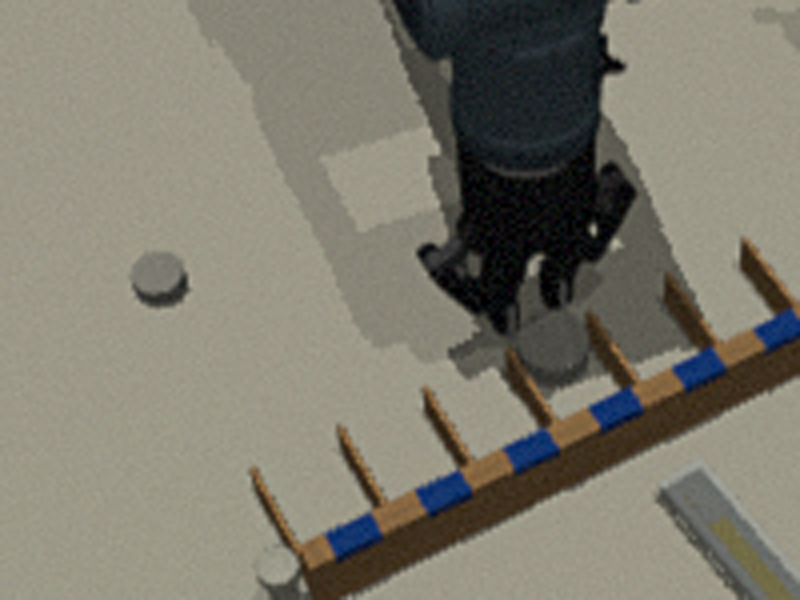

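The tin's front is well inside the gap. I'll back off, shut the fingers, and finish the push with the narrow tip.

Request:
drive_tool(
  deltas=[
    {"slide": [-0.2,0,0],"delta_rot": [0,0,0],"hand": 0.3},
    {"slide": [-0.3,0.04,0],"delta_rot": [0,0,0],"hand": 0.2},
    {"slide": [0,0,0],"delta_rot": [0,0,0],"hand": 0},
    {"slide": [0,0,0],"delta_rot": [0,0,0],"hand": 0},
    {"slide": [0,0,0],"delta_rot": [0,0,0],"hand": 0},
  ],
)

```text
time_s: 21.28
eef_pos: [0.507, 0.0312, 0.008]
eef_rot: [0.0, 1.0, -0.016, 0.0]
wrist_force: [-0.6, -0.1, -0.1]
opening: -0.002
```

Request:
drive_tool(
  deltas=[
    {"slide": [0.1,0,0],"delta_rot": [0,0,0],"hand": 0},
    {"slide": [0.1,0,0],"delta_rot": [0,0,0],"hand": 0},
    {"slide": [0.1,0,0],"delta_rot": [0,0,0],"hand": 0},
    {"slide": [0.08,0,0],"delta_rot": [0,0,0],"hand": 0},
    {"slide": [0.08,0,0],"delta_rot": [0,0,0],"hand": 0},
  ],
)

```text
time_s: 21.9
eef_pos: [0.5296, 0.0306, 0.0077]
eef_rot: [-0.0, 1.0, -0.015, -0.0]
wrist_force: [-1.4, 0.4, 1.3]
opening: 0.005
```

```bash
python3 st.py ;python3 pic.py s12
```

```text
t 21.9 p [0.5296 0.0306 0.0077] rack [-0.0623  0.0277] head (np.float64(-1.7727531585740712), array([-3.98485738e-04,  3.03851403e-05, -9.99999920e-01])) F [-1.38  0.43  1.31] op 0.005 q6 [-0.17  1.44]
```

View pics/s12.png

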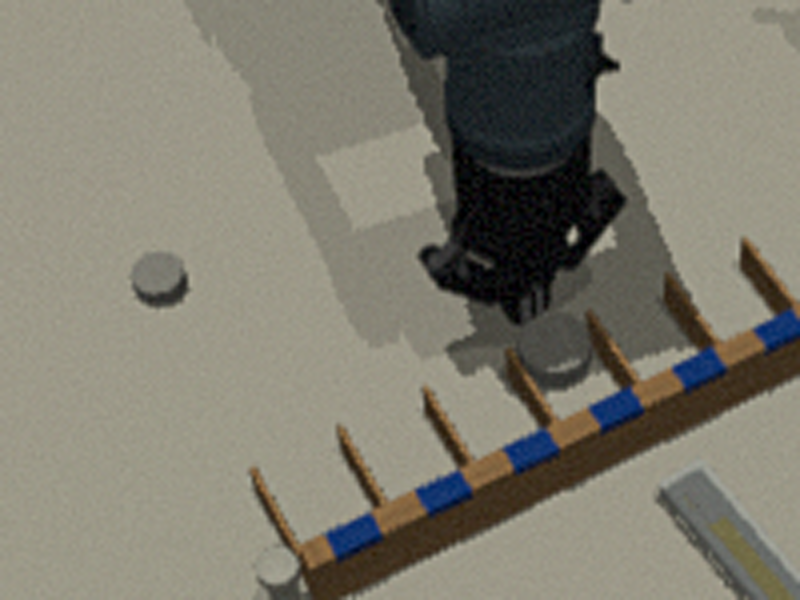

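Request:
drive_tool(
  deltas=[
    {"slide": [0.08,0,0],"delta_rot": [0,0,0],"hand": 0},
    {"slide": [0.08,0,0],"delta_rot": [0,0,0],"hand": 0},
    {"slide": [0.08,0,0],"delta_rot": [0,0,0],"hand": 0},
    {"slide": [0.06,0,0],"delta_rot": [0,0,0],"hand": 0},
    {"slide": [0.04,0,0],"delta_rot": [0,0,0],"hand": 0},
  ],
)

```text
time_s: 22.58
eef_pos: [0.5466, 0.03, 0.0078]
eef_rot: [0.0, 1.0, -0.015, 0.0]
wrist_force: [-0.4, -0.2, -0.8]
opening: 0.001
```

```bash
python3 st.py ;python3 pic.py s13
```

```text
t 22.575 p [0.5466 0.03   0.0078] rack [-0.0453  0.0277] head (np.float64(-1.7740142348124126), array([ 1.57421219e-05, -5.52021090e-06, -1.00000000e+00])) F [-0.36 -0.19 -0.85] op 0.001 q6 [-0.16  1.44]
```

View pics/s13.png

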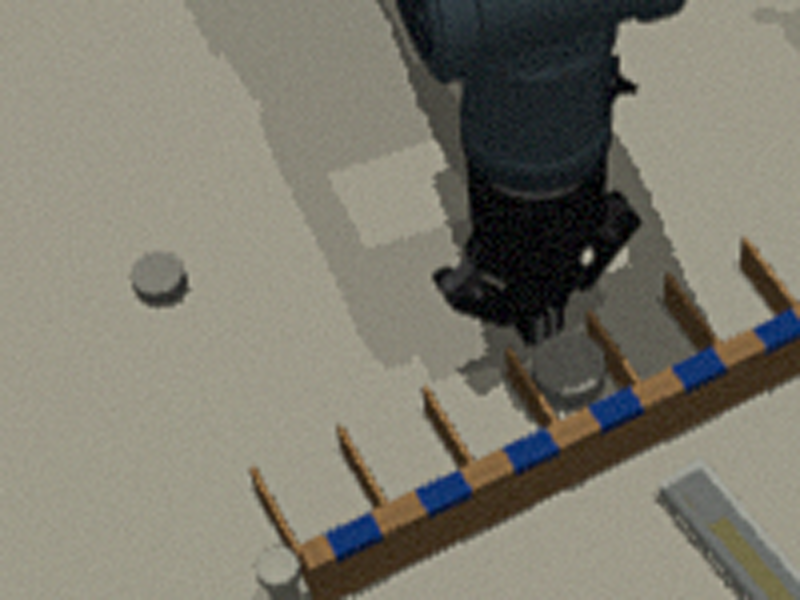

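Request:
drive_tool(
  deltas=[
    {"slide": [0.06,0,0],"delta_rot": [0,0,0],"hand": 0},
    {"slide": [0.07,0,0],"delta_rot": [0,0,0],"hand": 0},
    {"slide": [0.06,0,0],"delta_rot": [0,0,0],"hand": 0},
    {"slide": [0.05,0,0],"delta_rot": [0,0,0],"hand": 0},
    {"slide": [0.02,0,0],"delta_rot": [0,0,0],"hand": 0},
  ],
)

```text
time_s: 23.25
eef_pos: [0.5596, 0.0296, 0.0078]
eef_rot: [0.0, 1.0, -0.016, 0.0]
wrist_force: [-0.8, -0.5, -0.4]
opening: 0.003
```

Request:
drive_tool(
  deltas=[
    {"slide": [0,0,0],"delta_rot": [0,0,0],"hand": 0},
    {"slide": [0,0,0],"delta_rot": [0,0,0],"hand": 0},
    {"slide": [-0.15,0,0],"delta_rot": [0,0,0],"hand": 0},
    {"slide": [-0.4,0,0],"delta_rot": [0,0,0],"hand": 0},
    {"slide": [-0.7,0,0],"delta_rot": [0,0,0],"hand": 0},
  ],
)

```text
time_s: 23.88
eef_pos: [0.4968, 0.0314, 0.008]
eef_rot: [0.0, 1.0, -0.016, 0.001]
wrist_force: [-0.1, -0.2, 0.3]
opening: 0.0
```

Request:
drive_tool(
  deltas=[
    {"slide": [-0.7,0,0],"delta_rot": [0,0,0],"hand": 0},
    {"slide": [0,0,-0.8],"delta_rot": [0,0,0],"hand": 0},
    {"slide": [0,0,-0.8],"delta_rot": [0,0,0],"hand": 0},
    {"slide": [0,0,-0.8],"delta_rot": [0,0,0],"hand": 0},
    {"slide": [0,0,0],"delta_rot": [0,0,0],"hand": 0},
  ],
)

```text
time_s: 24.5
eef_pos: [0.4641, 0.0323, 0.1311]
eef_rot: [0.001, 1.0, -0.015, 0.004]
wrist_force: [0.7, 0.3, 0.3]
opening: -0.0
```

```bash
python3 st.py ;python3 pic.py s14; python3 - <<'E'
from bench import ctrl
import cv2
c=ctrl.camera("top");cv2.imwrite("pics/t14.png",cv2.resize(c["frame"][100:310,100:380,::-1],(800,600),interpolation=cv2.INTER_CUBIC))
E
```

```text
t 24.5 p [0.4641 0.0323 0.1311] rack [-0.1278  0.0273] head (np.float64(-1.7684826739779507), array([ 0.00705164, -0.00129932, -0.99997429])) F [0.69 0.32 0.31] op -0.0 q6 [-0.19  1.42]
```

View pics/s14.png

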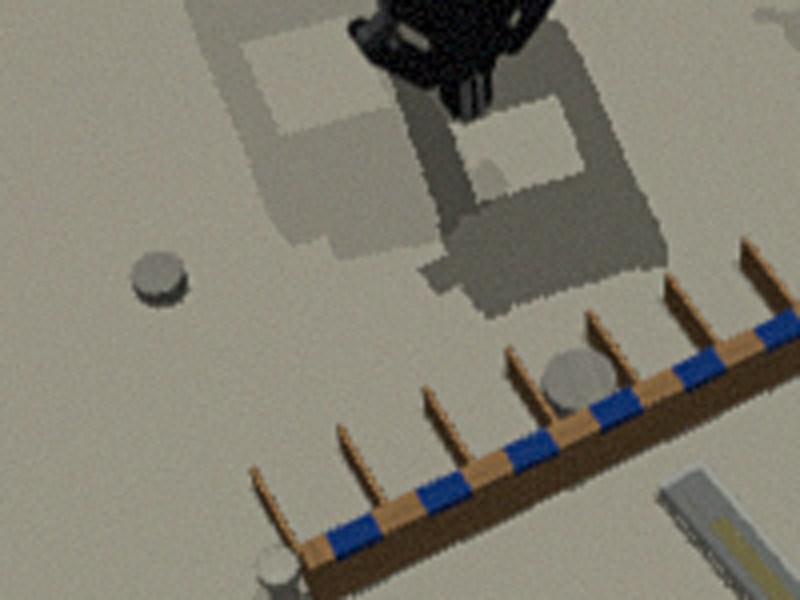

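View pics/t14.png

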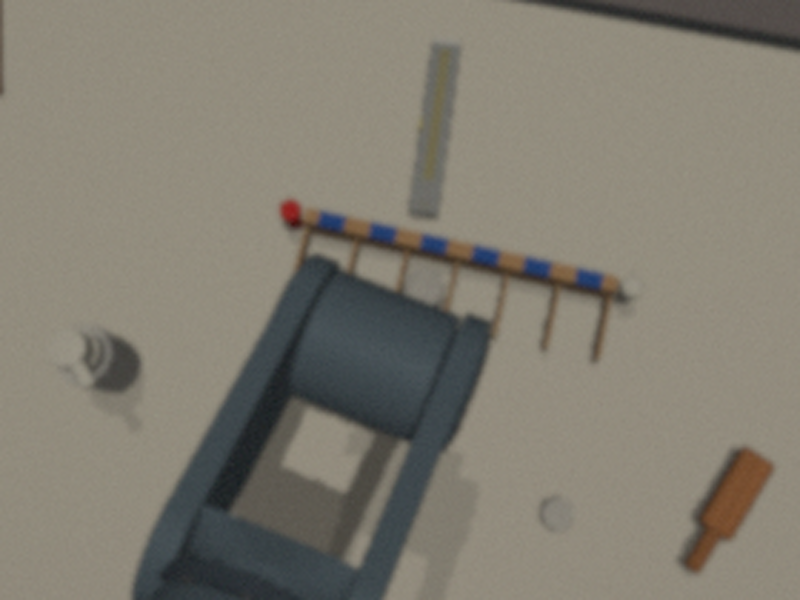

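The top view shows the tin under the third blue band from red. I'll measure its depth.

```bash
python3 - <<'E'
from h import *
c=pickle.load(open("last.pkl","rb"))
f=lambda u,v,z: rack(ray(c,(u+.5)/4-.5+120,(v+.5)/4-.5+100,z)).round(4)
print("tin",f(579,379,.022),f(579,382,.022),"front rim",f(570,350,.022),"divs",f(509,349,.03),f(589,313,.03))
E
```

```text
tin [0.0012 0.028 ] [0.0031 0.027 ] front rim [-0.0191  0.0336] divs [-0.0328  0.    ] [-0.0319  0.0538]
```

The tin's centre is at rack (about 0.001, 0.0275), well inside limits. The arm is clear, so I'm handing in.

```bash
python3 -c "
from bench import ctrl
print(ctrl.hand_in()); o=ctrl.get_obs(); print(o['time_s'],o['wrist_force'])"
```

```text
the job is handed in; nothing more can be done
None
the job is handed in; nothing more can be done
```

I finished both parts of the task and handed the job in at about 24.5 s. No verdict was reported.

- **Rail:** I ran the shut fingertips along the rail from the red-post end over bands a, b and c. Every reading showed contact, at about 6–11 N. I lifted off at rack y = 30 mm, well short of band d.
- **Tin:** I chose the larger of the two tins, which measured 42–45 mm across against about 32 mm for the other. I slid it across with the fingers as a fork, then pushed it home with the fingers shut.
- **Last check of the tin:** its centre is at rack x ≈ 1–3 mm and y ≈ 27–28 mm, so it is within about 1 mm of the third gap's centreline. Its front rim is about 13 mm inside the divider ends.
- **Everything else:** the last pictures show the dispenser, nail brush, toothbrush case and small tin apparently unmoved. I judged that by eye and did not measure it. The gripper was clear, at z = 0.13 m.
- **Disagreements:** the two cameras differed by about 2 mm on the rail's position. Partway through the push, my camera estimate of the tin's y was about 3 mm off the fork's position. I moved the fork 2 mm to allow for it, and the tin entered the gap freely.

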